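Close the ultrasonic bath with its lid

TASK

Close the small ultrasonic bath with the plain solid lid (the one without holes): tuck one of its short edges under the retaining lip of the bath, then lower the opposite edge inside the rim, so that the lid lies flat on the seat over the tank. Leave the lid with the two beaker holes and the glass beaker where they are.

Things in the scene. Friction and masses are not known exactly. Their poses are not given: they have to be found in the camera images.
- lid_centre (a point): Plain lid, loose and flat on the bench: steel plate without holes, 180 mm (x) by 130 (y), 4 thick, 0.2-0.35 kg, the same either way round. Mid-plate stands a black grip bar, 16 mm thick (x), 60 long (y), its top 50 mm above the lid's underside. This point: middle of the lid, 25 mm above its underside; x along the long side, z up.
- bath_seat (a point): Fixed open bath. Point: centre of the seat, 115 mm above bench; x away from robot (±20°), z up. Seat recess 200 mm (x) by 150 (y) round a 140x100 tank. Above seat: side rims 12 mm high, +x end rim 20 high, 15 thick. Lip along the whole -x end: overhangs from the wall (x=-100) to x=-74, underside 20 mm above seat, top 24. Level, the lid cannot enter: tilt it 15-20°, +x edge up.
- cover_centre (a point): Bystander: beaker cover, a loose steel plate of the lid's size with the same grip bar, but with two round 66 mm holes, one each side of the bar. Point and axes as for the lid. It lies on the bench on the other side of the bath from the lid. Leave it alone.
- beaker_centre (a point): Bystander: an empty glass beaker, 68 mm across, 90 mm tall, standing beyond the bath. This point is on its axis, 45 mm above its foot. Leave it alone.
Mind the look-alikes: they are no part of the job. What is shaped like the part that bears lid_centre but blue or red is not meant.

How it is judged:
By the outcome, as a careful person would: the job done as asked, in the order asked, and still so for the second after the job is handed in, with the robot touching nothing.
It also fails if it takes over 45 s, if anything falls off the work surface, if the arm or the gripper's body presses on something with over 40 N, if the wrist force passes 120 N, or if a joint passes its speed limit or range.

ROBOT

A 6-joint arm with a two-finger parallel gripper is mounted at the origin on the work surface. World frame = base frame: x ahead of the robot, y to its left, z up, the work surface at z = 0. Lengths are in m, angles in degrees, forces in N, time in s.
With the tool pointing down it reaches from about 0.375 to 0.925 m from the base axis. Payload 5.7 kg.
Tool frame: the origin (TCP) lies on the centre line of the jaws, within the pads' length; the fingertips stand 8 mm ahead of it and the grasp point (between the pads) lies 11 mm behind it (arm.nose_length is the distance from the TCP to the fingertips, in m); z points along the fingers, x is the direction in which the jaws open and shut, and the axes are right-handed (so a half turn about z gives the same grasp; the last joint's range is limited). The gripper opens to 85 mm and grips with 20 to 120 N. Pads are 22 mm wide; open, the fingers measure 114 mm over their backs; the gripper's body (76 mm by 85 mm) begins 54 mm behind the grasp point. The pads swing forward as they close: fully open they stand 13 mm farther back than shut.
Start: joints at [-78.043, 20.558, 86.54, -0, 72.909, -6.595], TCP at [0.191, -0.569, 0.239] pointing down, gripper open.
Joint ranges: [-170.27, 170.27], [-57.76, 135], [12.27, 136.19], [-55.21, 235.2], [11.17, 155.16], [-170.74, 170.74]. Speed limits (degrees/s): [136.94, 136.94, 180, 180, 180, 180].

INTERFACE

Orientations are given as [roll, pitch, yaw] about the fixed x, y, z axes, in that order (R = Rz(yaw) Ry(pitch) Rx(roll)).
In Python, from bench import status, cams, ticket, arm gives the robot as it stands.
- The arm moves only by the tool drive_tool, never from a script. Its argument "motion" is a list that holds one entry, the list of rows, each a list of 5 numbers: the shift along the tool's x, y, z in cm, then the turn about the tool's z in rad, then the opening, from -1 (shut) to 1 (fully open). A call has 1 to 20 rows; each row shifts and turns the commanded pose from where the row before left it, along the tool's axes as they then stand; what a row does not reach is not made up. A row lasts 1/10 s, in which the tool goes at most 50 mm and 8.59 degrees, less where a joint would pass 70% of its speed; a pose out of reach is approached as far as the arm can. A call with a gripper value outside its range is refused whole. The fingers move at their own pace and stop on an object; "newtons" is the grip in N (left out, the last holds). Time passes only in rows, so rows that do not move let the fingers close. It gives the time, the measured TCP pose, the force and the opening at its end, in the units of the state.
- status.sense(): the state, without advancing time (a new reading comes with each control period).
- cams.read_camera(name): name is "scene" or "top" or "wrist"; returns (picture, depth): 400x640x3 uint8, red, green, blue; 400x640 float32, m along the optical axis (not along the pixel's ray), 0 where there is no reading.
- cams.camera_info(name): a dict with "K" (3x3 intrinsics, pixels), "k1" (the pictures are not rectified: a ray, as slopes to the right and down, at radius r is drawn at 1 + k1 r^2 times it, then the intrinsics apply), "extrinsics" (4x4, takes a point from world to camera coordinates). Camera axes: x right, y down, z forward; pixel columns grow to the right and rows downward; lengths in m; the calibration is good to about 2 mm. A picture is of the moment at which its call begins: read the wrist's pose just before it. camera_info takes no time and is no camera call; for the wrist camera it gives the pose at the moment of the call.
- ticket.hand_in(): hands the job in, once; it reports no verdict.
The state is a dict: "t": time; "joints": joint angles; "joint_velocities": joint speeds; "tau": joint torques, N m; "position": TCP position; "tcp_rot": TCP orientation; "wrist_force": force on the tool from outside, world axes, zero at the start; "torque": the same for the moment, N m; "grip_width": finger opening in m.
Only numpy, scipy, OpenCV 4.12 (cv2) and the standard library are available. Lean on these libraries where they do the work, as an engineer would, in place of code of your own. Each camera call takes 0.05 s, during which the arm holds its last target.

## Working session

There is one attempt and no reset: what is moved stays moved. The work goes in short steps, Python scripts to look and compute and a tool call to move; the robot and the scene stay as the last step left them, time stands still between calls to the robot, and variables do not carry over. Pictures are saved under pics/ and viewed, and the job is handed in when it is done.

Besides the shell and the picture viewer there is one more tool, called after "Call:" as name(argument=value, ...) on one line, values as JSON. drive_tool: Moves the arm, as the interface text tells. Its arguments: {"type":"object","properties":{"motion":{"type":"array"},"newtons":{"type":"number"}},"required":["motion"]}

```bash
mkdir -p pics; ls; cat > h.py <<'E'
import numpy as np, cv2
from bench import status,cams,ticket,arm
def grab(n,tag):
    ci=cams.camera_info(n); p,d=cams.read_camera(n)
    cv2.imwrite(f'pics/{tag}.png',p[:,:,::-1]); np.savez(f'pics/{tag}.npz',p=p,d=d,K=ci['K'],k1=ci['k1'],E=ci['extrinsics'])
    return p,d,ci
def load(tag):
    z=np.load(f'pics/{tag}.npz'); return z['p'],z['d'],z['K'],float(z['k1']),z['E']
def slopes(px,K,k1):
    px=np.atleast_2d(np.asarray(px,float))
    D=np.array([k1,0,0,0,0.])
    return cv2.undistortPoints(px.reshape(-1,1,2),np.asarray(K,float),D).reshape(-1,2)
def rays(px,K,k1,E):
    s=slopes(px,K,k1); R=E[:3,:3];c=-R.T@E[:3,3]
    return c,(np.c_[s,np.ones(len(s))]@R)
def onplane(px,K,k1,E,z):
    c,d=rays(px,K,k1,E); return c+d*((z-c[2])/d[:,2])[:,None]
def cloud(tag):
    p,d,K,k1,E=load(tag); H,W=d.shape
    u,v=np.meshgrid(np.arange(W),np.arange(H))
    c,r=rays(np.c_[u.ravel(),v.ravel()],K,k1,E)
    P=(c+r*d.ravel()[:,None]).reshape(H,W,3); P[d==0]=np.nan
    return p,P
def proj(X,K,k1,E):
    X=np.atleast_2d(X)@E[:3,:3].T+E[:3,3]; s=X[:,:2]/X[:,2:]; s=s*(1+k1*(s**2).sum(1))[:,None]
    return s@np.asarray(K)[:2,:2].T+np.asarray(K)[:2,2]
E
python3 - <<'E'
from h import *
for n in('scene','top','wrist'):
    p,d,ci=grab(n,n+'0'); print(n,ci['K'][0],ci['k1'],np.round(ci['extrinsics'],3).tolist())
s=status.sense();print(s,arm.nose_length)
E
```

```text
pics
scene [392.62263544   0.         317.47903611] 0.020924220245352114 [[-0.341, 0.94, 0.023, 0.248], [0.547, 0.218, -0.808, -0.196], [-0.765, -0.263, -0.588, 1.556], [0.0, 0.0, 0.0, 1.0]]
top [516.72697964   0.         321.90210501] -0.08772626690524837 [[-0.023, -1.0, -0.01, -0.086], [-0.994, 0.024, -0.106, 0.529], [0.106, 0.007, -0.994, 1.648], [0.0, 0.0, 0.0, 1.0]]
wrist [308.10990432   0.         321.62004916] -0.034533240968550025 [[0.319, -0.948, -0.001, -0.6], [-0.899, -0.303, 0.316, -0.04], [-0.299, -0.1, -0.949, 0.38], [0.0, 0.0, 0.0, 1.0]]
{'t': 0.15, 'joints': array([-7.80417727e+01,  2.05891636e+01,  8.65832806e+01, -8.48195729e-04,
        7.29098130e+01, -6.59676640e+00]), 'joint_velocities': array([ 0.002264  , -0.12170002, -0.19722515, -0.15239077, -0.03706468,
       -0.04874646]), 'tau': array([ 9.61318729e-04, -5.28025353e+01, -2.78930372e+01, -1.51960589e-04,
        8.28189659e-03,  4.39690780e-06]), 'position': array([ 0.19079103, -0.5683237 ,  0.23864905]), 'tcp_rot': array([-1.79991355e+02,  8.18057740e-02, -7.14447503e+01]), 'wrist_force': array([ 0.28642965, -0.76255191, -0.42468877]), 'torque': array([ 0.00915775, -0.01941199,  0.01013629]), 'grip_width': 0.08536321261144987} 0.008
```

View pics/scene0.png

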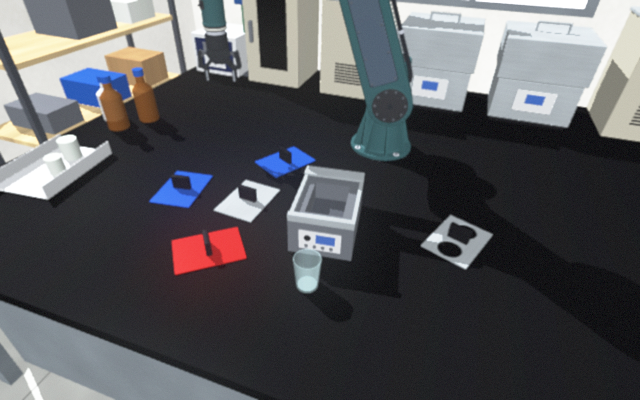

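View pics/top0.png

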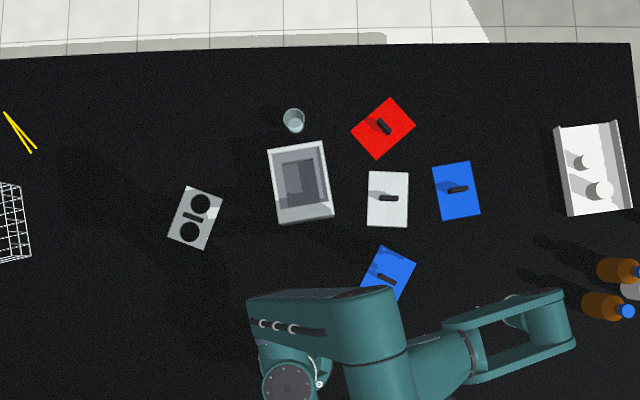

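View pics/wrist0.png

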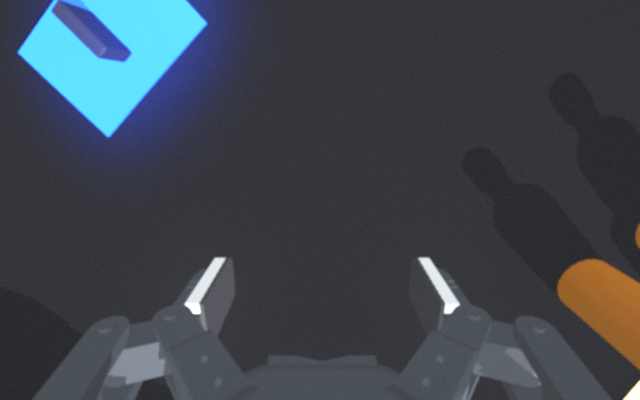

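The plain steel lid is at about (388,198) in top and (247,200) in scene. The look-alikes in top are:
- red at (383,128)
- blue at (456,190)
- blue at (387,275)
- holed cover at (195,218)

I choose the white one without holes. The bath is at (300,182) with its lip on the near side (image bottom), and the beaker is at (293,120).

```bash
python3 - <<'E'
from h import *
# close crop check
p,d,K,k1,E=load('top0'); s,ds,Ks,k1s,Es=load('scene0')
a=cv2.resize(p[110:290,250:430],None,fx=2.2,fy=2.2); b=cv2.resize(s[150:270,200:380],None,fx=2.2,fy=2.2)
c=np.zeros((max(a.shape[0],b.shape[0]),a.shape[1]+b.shape[1],3),np.uint8);c[:a.shape[0],:a.shape[1]]=a;c[:b.shape[0],a.shape[1]:]=b
cv2.imwrite('pics/crop1.png',c[:,:,::-1])
for n,roi in(('top0',(slice(160,240),slice(350,425))),('scene0',(slice(170,230),slice(205,284)))):
    p,P=cloud(n); hs=cv2.cvtColor(p,cv2.COLOR_RGB2HSV)
    m=np.zeros(p.shape[:2],np.uint8); m[roi]=((hs[roi][...,1]<60)&(hs[roi][...,2]>110)).astype(np.uint8)
    cs,_=cv2.findContours(m,cv2.RETR_EXTERNAL,cv2.CHAIN_APPROX_NONE); cn=max(cs,key=cv2.contourArea)
    h=cv2.convexHull(cn)
    p_,d_,K,k1,E=load(n)
    w=onplane(h[:,0,:],K,k1,E,0.004)
    r=cv2.minAreaRect((w[:,:2]*1000).astype(np.float32)); print(n,'rect mm',r)
    q=P[m>0]; print(' depth z',np.nanpercentile(q[:,2],[5,50,95]))
    # bar
    dk=np.zeros_like(m); cv2.drawContours(dk,[h],-1,1,-1); 
    bm=(dk>0)&(hs[...,2]<60); qb=P[bm]; print(' bar n',bm.sum(),np.nanpercentile(qb[:,2],[5,50,90,97]))
    top=qb[qb[:,2]>0.042]; print(' bartop',len(top),np.nanmedian(top,axis=0)if len(top) else'', cv2.minAreaRect((top[:,:2]*1000).astype(np.float32)) if len(top)>3 else'')
E
```

```text
top0 rect mm ((515.267578125, -313.0654296875), (132.47628784179688, 182.28854370117188), 86.04507446289062)
 depth z [-0.00281281  0.0042783   0.01109766]
 bar n 99 [-0.00101609  0.04756942  0.0523268   0.05450912]
 bartop 67 [ 0.515024   -0.31253817  0.04961305] ((512.8609008789062, -311.58843994140625), (55.317901611328125, 13.359774589538574), 88.67855834960938)
scene0 rect mm ((515.7738647460938, -312.29071044921875), (137.6655731201172, 189.6840362548828), 86.20211791992188)
 depth z [-0.00113775  0.00284803  0.00575   ]
 bar n 154 [0.01314596 0.03049217 0.04569224 0.04957668]
 bartop 36 [ 0.52240701 -0.30816439  0.04483449] ((521.7477416992188, -310.6989440917969), (51.70405578613281, 7.29755973815918), 88.70684051513672)
```

View pics/crop1.png

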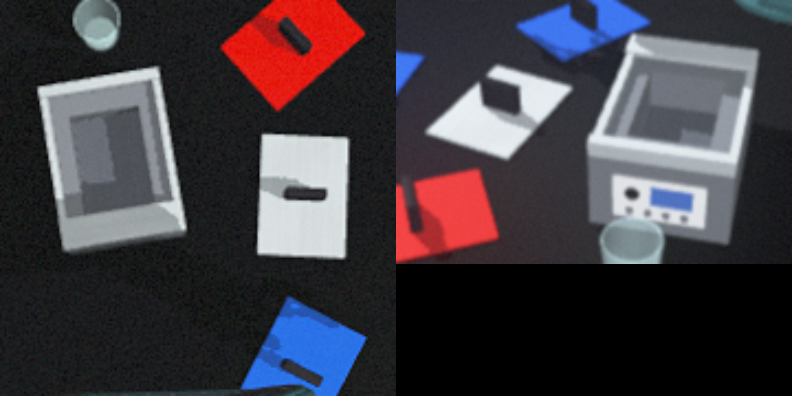

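The crop confirms the solid grey lid, with both views agreeing on about (515,-313) mm and a yaw of about -4°. The bath has its wide lip band on the robot side, at the lower edge of the top crop. Next I measure the bath.

```bash
python3 - <<'E'
from h import *
for n,roi in(('top0',(slice(130,232),slice(258,342))),('scene0',(slice(160,262),slice(280,370)))):
    p,P=cloud(n); 
    m=np.zeros(p.shape[:2],bool); m[roi]=True
    Z=P[...,2]
    for lo,hi in((.10,.123),(.123,.131),(.131,.145)):
        q=P[m&(Z>lo)&(Z<hi)]; print(n,lo,hi,len(q),np.round(np.nanpercentile(q,[3,50,97],axis=0),3).tolist())
    b=m&(Z>.10); 
    r=cv2.minAreaRect((P[b][:,:2]*1000).astype(np.float32)); print(n,'outer',r)
    h,e=np.histogram(Z[b],bins=np.arange(.1,.15,.003)); print(list(zip(np.round(e,3).tolist(),h.tolist())))
p,d,K,k1,E=load('top0'); im=p[130:235,255:345]; cv2.imwrite('pics/bt.png',cv2.resize(im,None,fx=5.6,fy=5.6,interpolation=cv2.INTER_CUBIC)[:,:,::-1])
E
```

```text
top0 0.1 0.123 1362 [[0.486, -0.109, 0.107], [0.604, -0.021, 0.115], [0.664, 0.05, 0.122]]
top0 0.123 0.131 351 [[0.482, -0.121, 0.123], [0.594, -0.02, 0.127], [0.674, 0.059, 0.131]]
top0 0.131 0.145 1035 [[0.445, -0.123, 0.132], [0.477, -0.038, 0.138], [0.679, 0.052, 0.144]]
top0 outer ((563.1764526367188, -31.95275115966797), (232.0609893798828, 170.4851837158203), 8.31970500946045)
[(0.1, 12), (0.103, 19), (0.106, 51), (0.109, 195), (0.112, 377), (0.115, 385), (0.118, 241), (0.121, 122), (0.124, 124), (0.127, 147), (0.13, 152), (0.133, 215), (0.136, 320), (0.139, 257), (0.142, 131), (0.145, 31)]
scene0 0.1 0.123 1697 [[0.461, -0.111, 0.101], [0.573, -0.035, 0.114], [0.684, 0.054, 0.121]]
scene0 0.123 0.131 477 [[0.484, -0.122, 0.123], [0.621, -0.011, 0.126], [0.684, 0.061, 0.13]]
scene0 0.131 0.145 850 [[0.445, -0.123, 0.132], [0.485, -0.034, 0.137], [0.682, 0.054, 0.14]]
scene0 outer ((561.2044067382812, -33.46893310546875), (236.5792999267578, 170.57351684570312), 8.390715599060059)
[(0.1, 108), (0.103, 105), (0.106, 106), (0.109, 123), (0.112, 803), (0.115, 320), (0.118, 74), (0.121, 96), (0.124, 275), (0.127, 142), (0.13, 95), (0.133, 277), (0.136, 404), (0.139, 96), (0.142, 0), (0.145, 0)]
```

View pics/bt.png

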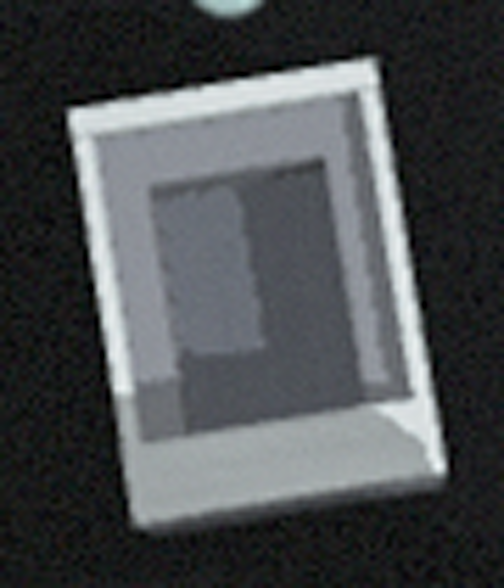

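```bash
python3 - <<'E'
from h import *
p,d,K,k1,E=load('top0')
def f(c,z): return onplane(np.array(c)/5.6+[255,130]-0.4,K,k1,E,z)[:,:2]*1000
A=f([(68,110),(378,57)],.135);B=f([(136,520),(447,470)],.139);C=f([(140,440),(412,398)],.139);S=f([(100,137),(360,92)],.135)
for X in(A,B,C,S): 
  v=X[0]-X[1]; print(np.round(X,1).tolist(),np.round(X.mean(0),1),'len',np.linalg.norm(v),'perp yaw',np.degrees(np.arctan2(-v[0],v[1])))
m=(A.mean(0)+B.mean(0))/2; v=A.mean(0)-B.mean(0); print('seat',m,np.linalg.norm(v),np.degrees(np.arctan2(v[1],v[0])))
# scene
p,d,K,k1,E=load('scene0'); cv2.imwrite('pics/bs.png',cv2.resize(p[160:265,280:372],None,fx=5.6,fy=5.6,interpolation=cv2.INTER_CUBIC)[:,:,::-1])
E
```

```text
[[663.3, 67.2], [688.5, -103.5]] [675.9 -18.2] len 172.46143713918207 perp yaw 8.402497103322412
[[437.5, 32.5], [460.5, -135.4]] [449.  -51.5] len 169.51227743288254 perp yaw 7.816670684015604
[[480.6, 29.7], [499.9, -117.5]] [490.2 -43.9] len 148.50946478322 perp yaw 7.460976153404713
[[647.8, 49.7], [669.2, -93.2]] [658.5 -21.7] len 144.48429147928846 perp yaw 8.521290898877405
seat [562.45193695 -34.80819966] 229.36984644243654 8.34939123481849
```

View pics/bs.png

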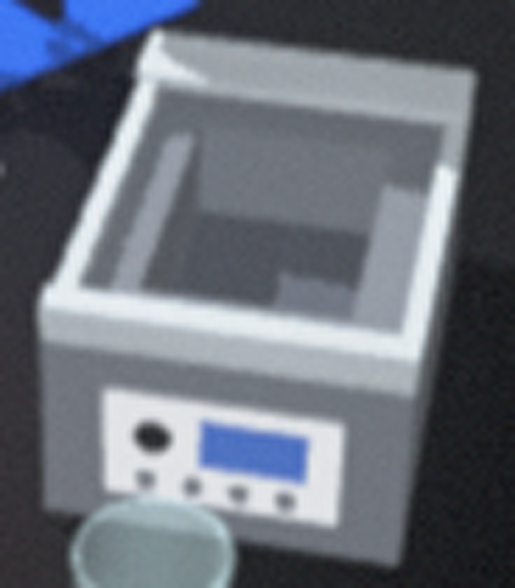

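Call:
drive_tool(motion=[[[0, 0, 0, 0.13, 1], [0, 0, 0, 0.13, 1], [0, 0, 0, 0.134, 1], [0, 0, 0, 0, 1]]], newtons=40)

```text
t: 0.55
position: [0.1908, -0.5685, 0.2389]
tcp_rot: [180.0, 0.0, -94.1]
wrist_force: [0.8, -0.0, 0.4]
grip_width: 0.0856
```

```bash
cat >> h.py <<'E'
from scipy.spatial.transform import Rotation as Ro
def go(x,y,z,yaw=None):
    s=status.sense(); R=Ro.from_euler('xyz',s['tcp_rot'],degrees=True).as_matrix()
    d=R.T@(np.array([x,y,z])-s['position'])*100
    print('t',s['t'],'pos',np.round(s['position'],4),'rot',np.round(s['tcp_rot'],2),'j',np.round(s['joints'],1),'F',np.round(s['wrist_force'],1),'w',round(s['grip_width'],4))
    print('shift cm',np.round(d,2),'turn rad', None if yaw is None else round(np.radians(((s['tcp_rot'][2]-yaw+180)%360)-180),3))
E
python3 -c "
from h import *
go(.5153,-.3127,.14,-94)"
```

```text
t 0.55 pos [ 0.1908 -0.5685  0.2389] rot [ 1.7999e+02  5.0000e-02 -9.4090e+01] j [-78.   20.6  86.6   0.   72.9  16. ] F [ 0.8 -0.   0.4] w 0.0856
shift cm [-27.82 -30.54   9.91] turn rad -0.002
```

Call:
drive_tool(motion=[[[-2.32, -2.545, 0.5, 0, 1], [-2.32, -2.545, 0.5, 0, 1], [-2.32, -2.545, 0.5, 0, 1], [-2.32, -2.545, 0.5, 0, 1], [-2.32, -2.545, 0.5, 0, 1], [-2.32, -2.545, 0.5, 0, 1], [-2.32, -2.545, 0.5, 0, 1], [-2.32, -2.545, 0.5, 0, 1], [-2.32, -2.545, 0.5, 0, 1], [-2.32, -2.545, 0.5, 0, 1], [-2.32, -2.545, 0.5, 0, 1], [-2.32, -2.545, 0.5, 0, 1], [0, 0, 0, 0, 1], [0, 0, 0, 0, 1]]])

```text
t: 1.95
position: [0.5152, -0.3119, 0.1789]
tcp_rot: [179.9, 0.0, -93.8]
wrist_force: [-0.1, -0.3, 0.8]
grip_width: 0.0851
```

```bash
python3 - <<'E'
from h import *
grab('wrist','w1'); go(.5153,-.3127,.02,-94)
p,d,K,k1,E=load('w1')
print(proj([[.5153,-.3127,.05]],K,k1,E))
E
```

```text
t 2.0 pos [ 0.5147 -0.3126  0.1791] rot [179.95  -0.   -93.86] j [-37.8  24.1  90.2  -0.   65.8  56.1] F [ 0.2 -0.2 -0.4] w 0.0856
shift cm [ 1.000e-02 -8.000e-02  1.591e+01] turn rad 0.002
[[322.54571639 193.07337921]]
```

View pics/w1.png

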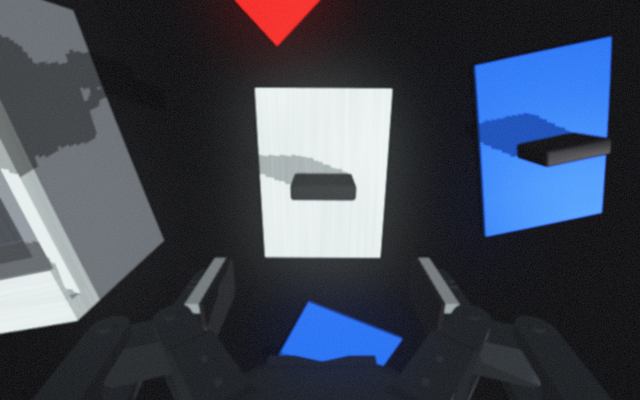

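The wrist view shows the plain lid with its bar at about (323,186), square to the jaws. I measure it there as the second view.

```bash
python3 - <<'E'
from h import *
p,P=cloud('w1'); _,d,K,k1,E=load('w1')
hs=cv2.cvtColor(p,cv2.COLOR_RGB2HSV); m=np.zeros(p.shape[:2],np.uint8); r=(slice(80,262),slice(248,400))
m[r]=(hs[r][...,1]<60)&(hs[r][...,2]>110)
cs,_=cv2.findContours(m,0,1);h=cv2.convexHull(max(cs,key=cv2.contourArea))[:,0]
print(cv2.minAreaRect((onplane(h,K,k1,E,.004)[:,:2]*1000).astype(np.float32)))
b=np.zeros(m.shape,bool);b[165:205,285:362]=True;b&=(hs[...,2]<90)
q=P[b]; print(np.nanpercentile(q[:,2],[5,25,50,75,95])); t=q[q[:,2]>.045]; print(np.percentile(t,[2,50,98],axis=0))
print(cv2.minAreaRect((t[:,:2]*1000).astype(np.float32)))
E
```

```text
((515.583251953125, -313.0093078613281), (132.04539489746094, 181.5186004638672), 86.06476593017578)
[0.0187457  0.03815372 0.04906584 0.04990092 0.05078021]
[[ 0.50981577 -0.34003424  0.0464217 ]
 [ 0.51782519 -0.31290794  0.04967429]
 [ 0.52514081 -0.28614757  0.05119914]]
((517.3424682617188, -312.93634033203125), (56.69353103637695, 14.498126983642578), 86.37065887451172)
```

Call:
drive_tool(motion=[[[0, -0.15, 2, 0, 1], [0, 0, 3, 0, 1], [0, 0, 3, 0, 1], [0, 0, 2.5, 0, 1], [0, 0, 2, 0, 1], [0, 0, 1.5, 0, 1], [0, 0, 1, 0, 1], [0, 0, 0.9, 0, 1], [0, 0, 0, 0, 1], [0, 0, 0, 0, -1], [0, 0, 0, 0, -1], [0, 0, 0, 0, -1], [0, 0, 0, 0, -1], [0, 0, 0, 0, -1], [0, 0, 0, 0, -1], [0, 0, 0, 0, -1]]], newtons=40)

```text
t: 3.6
position: [0.5172, -0.313, 0.0213]
tcp_rot: [-179.9, -0.0, -94.0]
wrist_force: [0.2, 0.6, 5.7]
grip_width: 0.0591
```

```bash
python3 - <<'E'
from h import *
grab('wrist','w2'); go(.5153,-.3127,.20,-94)
E
```

```text
t 3.65 pos [ 0.5172 -0.313   0.0213] rot [-1.7992e+02 -5.0000e-02 -9.4010e+01] j [-37.7  35.8  96.9   0.   47.2  56.3] F [0.1 0.  5.8] w 0.0598
shift cm [ -0.     0.17 -17.87] turn rad -0.0
```

View pics/w2.png

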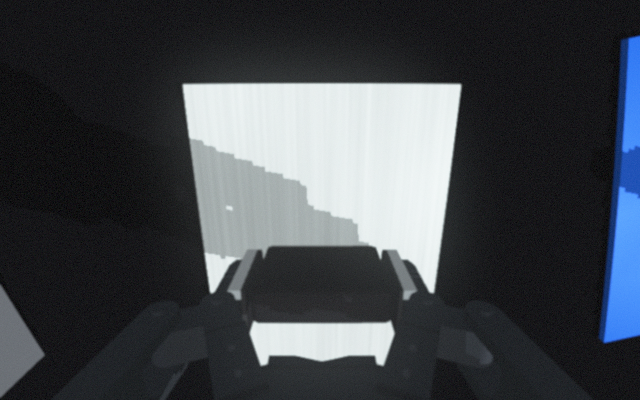

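The bar is gripped at 59.8 mm, which matches its 60 mm length. I lift.

Call:
drive_tool(motion=[[[0, 0, -0.5, 0, -1], [0, 0, -1, 0, -1], [0, 0, -2, 0, -1], [0, 0, -2.5, 0, -1], [0, 0, -2.5, 0, -1], [0, 0, -2.5, 0, -1], [0, 0, -2.5, 0, -1], [0, 0, -2.5, 0, -1], [0, 0, -2.5, 0, -1], [0, 0, -1.5, 0, -1], [0, 0, -0.5, 0, -1], [0, 0, 0, 0, -1], [0, 0, 0, 0, -1]]], newtons=50)

```text
t: 4.95
position: [0.5159, -0.3121, 0.2244]
tcp_rot: [179.9, 0.1, -94.0]
wrist_force: [-0.3, 1.4, -3.6]
grip_width: 0.0595
```

```bash
python3 - <<'E'
from h import *
grab('wrist','w3'); grab('scene','s3')
psi=np.radians(8.3); c=np.array([.562,-.034]); ex=np.array([np.cos(psi),np.sin(psi)])
t=c-0.165*ex; print(t,np.hypot(*t)); go(t[0],t[1],.24,-81.7)
E
```

```text
[ 0.39872824 -0.05781877] 0.402898527838586
t 5.05 pos [ 0.5158 -0.312   0.2239] rot [ 1.7987e+02  9.0000e-02 -9.4020e+01] j [-37.7  21.7  87.1   0.   71.4  56.3] F [-0.6  1.9 -2.4] w 0.0592
shift cm [-24.54  13.46  -1.54] turn rad -0.215
```

View pics/w3.png

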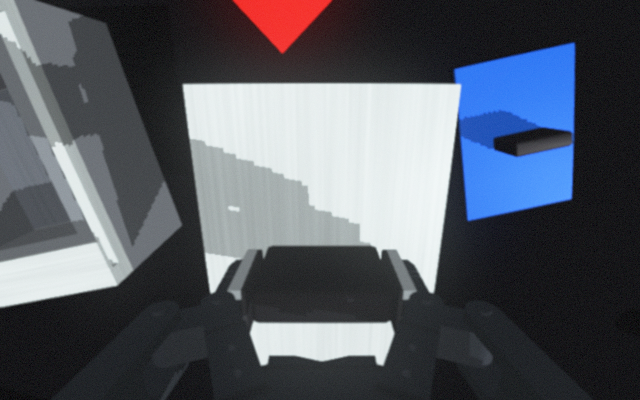

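View pics/s3.png

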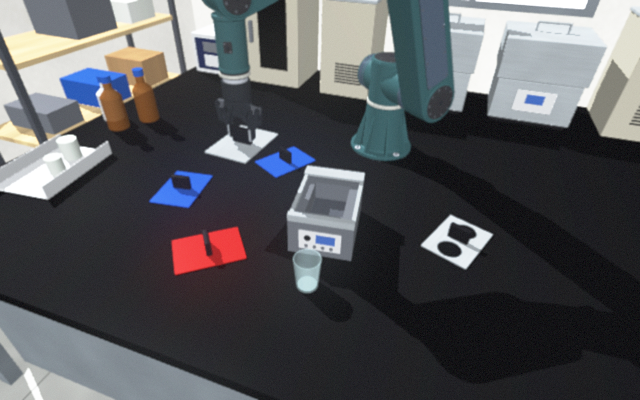

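The lid hangs level and firm. The tool only turns about vertical, so I will tilt the lid about the jaw axis by pressing its front edge on the bath's near wall and lip top from outside.

Call:
drive_tool(motion=[[[0, 0, 0, -0.07, -1], [0, 0, 0, -0.075, -1], [0, 0, 0, -0.07, -1], [0, 0, 0, 0, -1]]], newtons=50)

```text
t: 5.45
position: [0.5161, -0.3123, 0.2242]
tcp_rot: [179.9, 0.1, -81.7]
wrist_force: [-0.0, 0.4, -2.2]
grip_width: 0.0593
```

```bash
python3 - <<'E'
from h import *
psi=np.radians(8.3); c=np.array([.562,-.034]); ex=np.array([np.cos(psi),np.sin(psi)])
t=c-0.172*ex; print(t,np.hypot(*t)); go(t[0],t[1],.20,-81.7)
E
```

```text
[ 0.39180156 -0.05882927] 0.39619357437719976
t 5.45 pos [ 0.5161 -0.3123  0.2242] rot [ 1.7992e+02  9.0000e-02 -8.1670e+01] j [-37.7  21.7  87.1   0.   71.4  43.9] F [-0.   0.4 -2.2] w 0.0593
shift cm [-26.87   8.62   2.47] turn rad 0.0
```

Call:
drive_tool(motion=[[[-1.5, 0.5, 0, 0, -1], [-2.5, 0.8, 0, 0, -1], [-2.6, 0.84, 0, 0, -1], [-2.6, 0.84, 0, 0, -1], [-2.6, 0.84, 0, 0, -1], [-2.6, 0.84, 0, 0, -1], [-2.6, 0.84, 0, 0, -1], [-2.6, 0.84, 0, 0, -1], [-2.6, 0.84, 0, 0, -1], [-2.6, 0.8, 0, 0, -1], [-1.67, 0.48, 0, 0, -1], [-0.4, 0.16, 0, 0, -1], [0, 0, 0, 0, -1], [0, 0, 0, 0, -1]]], newtons=50)

```text
t: 6.85
position: [0.3929, -0.0596, 0.2255]
tcp_rot: [-180.0, -0.0, -81.7]
wrist_force: [-0.2, 0.3, -1.2]
grip_width: 0.0591
```

```bash
python3 - <<'E'
from h import *
psi=np.radians(8.3); c=np.array([.562,-.034]); ex=np.array([np.cos(psi),np.sin(psi)])
t=c-0.172*ex; go(t[0],t[1],.16,-81.7); grab('wrist','w4'); grab('scene','s4')
E
```

```text
t 6.85 pos [ 0.3929 -0.0596  0.2255] rot [-1.7996e+02 -4.0000e-02 -8.1730e+01] j [-18.6   4.3 110.8  -0.   64.8  63.1] F [-0.2  0.3 -1.2] w 0.0591
shift cm [-0.1   0.11  6.55] turn rad -0.0
```

View pics/w4.png

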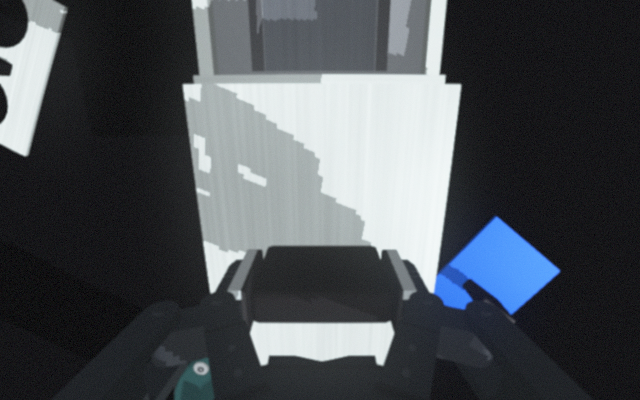

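View pics/s4.png

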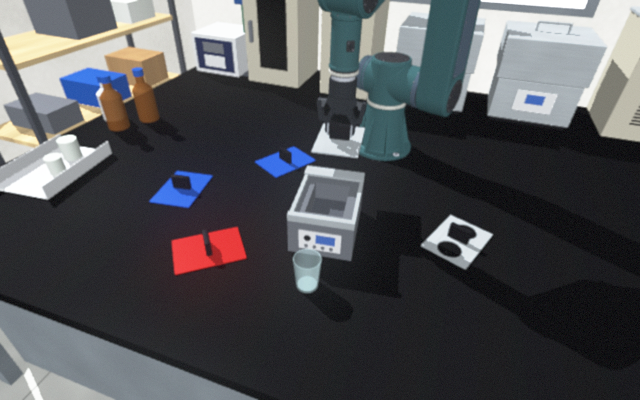

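Call:
drive_tool(motion=[[[0, 0.1, 1.5, 0, -1], [0, 0, 2, 0, -1], [0, 0, 1.5, 0, -1], [0, 0, 0.8, 0, -1], [0, 0, 0.4, 0, -1], [0, 0, 0.3, 0, -1], [0, 0, 0.3, 0, -1], [0, 0, 0.2, 0, -1], [0, 0, 0, 0, -1]]], newtons=50)

```text
t: 7.85
position: [0.3911, -0.0597, 0.1561]
tcp_rot: [180.0, -0.0, -81.7]
wrist_force: [-4.4, -1.6, 5.4]
grip_width: 0.0595
```

```bash
python3 - <<'E'
from h import *
psi=np.radians(8.3); c=np.array([.562,-.034]); ex=np.array([np.cos(psi),np.sin(psi)])
t=c-0.172*ex; go(t[0],t[1],.1415,-81.7); print(status.sense()['torque'])
E
```

```text
t 7.85 pos [ 0.3911 -0.0597  0.1561] rot [ 1.7997e+02 -4.0000e-02 -8.1680e+01] j [-1.870e+01  1.010e+01  1.163e+02 -1.000e-01  5.370e+01  6.310e+01] F [-4.4 -1.6  5.4] w 0.0595
shift cm [-0.08 -0.08  1.46] turn rad 0.0
[-0.07465779  0.37128735 -0.02517782]
```

Call:
drive_tool(motion=[[[0, 0, 0.2, 0, -1], [0, 0, 0.2, 0, -1], [0, 0, 0.2, 0, -1], [0, 0, 0.2, 0, -1], [0, 0, 0.2, 0, -1], [0, 0, 0.2, 0, -1], [0, 0, 0.2, 0, -1], [0, 0, 0.15, 0, -1], [0, 0, 0, 0, -1]]], newtons=50)

```text
t: 8.75
position: [0.3892, -0.0595, 0.1402]
tcp_rot: [179.8, 0.0, -81.7]
wrist_force: [-9.3, -3.3, 7.4]
grip_width: 0.0594
```

```bash
python3 - <<'E'
from h import *
go(.39,-.06,.25,-81.7); grab('wrist','w5'); grab('scene','s5')
E
```

```text
t 8.75 pos [ 0.3892 -0.0595  0.1402] rot [ 1.7977e+02  1.0000e-02 -8.1660e+01] j [-1.870e+01  1.160e+01  1.174e+02 -1.000e-01  5.120e+01  6.310e+01] F [-9.3 -3.3  7.4] w 0.0594
shift cm [  0.06  -0.03 -10.98] turn rad 0.001
```

View pics/w5.png

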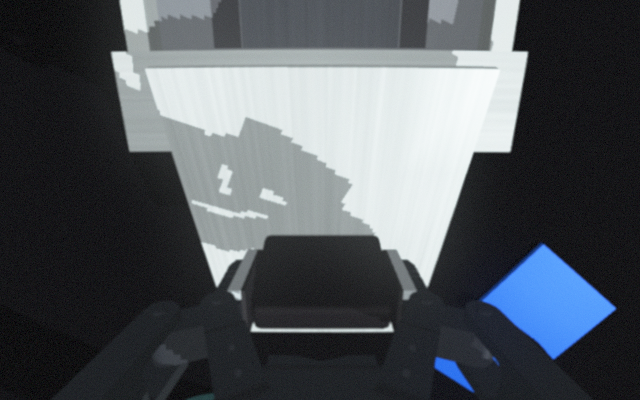

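View pics/s5.png

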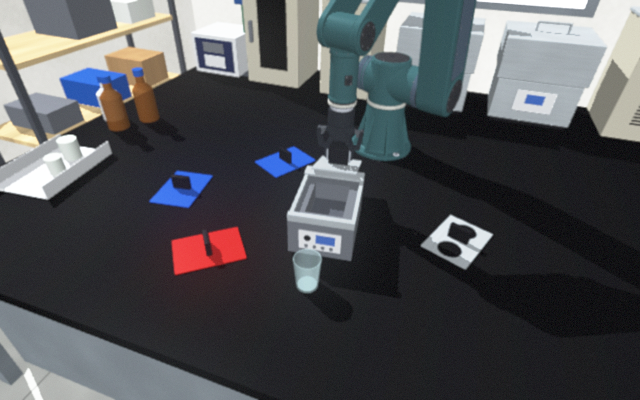

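The lid has pivoted, with its front edge up at row ~68 of the wrist view. I lift it and measure the tilt from the wrist depth.

Call:
drive_tool(motion=[[[0, 0, -0.5, 0, -1], [0, 0, -1, 0, -1], [0, 0, -2, 0, -1], [0, 0, -2.5, 0, -1], [0, 0, -2.5, 0, -1], [0, 0, -2, 0, -1], [0, 0, -0.5, 0, -1], [0, 0, 0, 0, -1]]], newtons=70)

```text
t: 9.65
position: [0.3924, -0.0595, 0.2509]
tcp_rot: [-179.8, -0.1, -81.7]
wrist_force: [-0.2, -0.0, -3.7]
grip_width: 0.0593
```

```bash
cat >> h.py <<'E'
def tilt(tag,psi=8.3):
    p,P=cloud(tag); s=status.sense(); t=s['position']
    u,v=np.meshgrid(np.arange(640),np.arange(400))
    m=(u>190)&(u<450)&(v<235)&(np.linalg.norm(P[...,:2]-t[:2],axis=2)<.115)&(p.mean(2)>110)&(np.abs(P[...,2]-t[2])<.06)
    q=P[m]; a=np.radians(psi); L=np.c_[(q[:,:2]-t[:2])@[np.cos(a),np.sin(a)],(q[:,:2]-t[:2])@[-np.sin(a),np.cos(a)],q[:,2]-t[2]]
    A=np.c_[L[:,:2],np.ones(len(L))]; k=np.ones(len(L),bool)
    for _ in range(6):
        c=np.linalg.lstsq(A[k],L[k,2],rcond=None)[0]; r=L[:,2]-A@c; k=np.abs(r)<.004
    Lk=L[k]; print('n',k.sum(),'tilt deg',np.degrees(np.arctan(c[:2])),'plane z at tcp rel mm',c[2]*1000,'rms',r[k].std()*1000)
    print('extent x rel',np.percentile(Lk[:,0],[.5,99.5]),'y',np.percentile(Lk[:,1],[.5,99.5]),'z top',np.percentile(Lk[:,2],99.5))
E
python3 - <<'E'
from h import *
grab('wrist','w6'); tilt('w6'); go(.5,-.04,.25,-81.7)
E
```

```text
n 43649 tilt deg [18.90003802 -0.1060163 ] plane z at tcp rel mm -17.048678148374666 rms 0.6510477092468886
extent x rel [0.01488823 0.09431683] y [-0.06143058  0.06133372] z top 0.015489615299098633
t 9.7 pos [ 0.3916 -0.0593  0.2498] rot [-1.7996e+02 -1.0000e-02 -8.1700e+01] j [-18.6   2.5 108.9   0.   68.6  63.1] F [-0.3 -0.5 -3.3] w 0.059
shift cm [-3.400e-01 -1.101e+01 -1.000e-02] turn rad -0.0
```

View pics/w6.png

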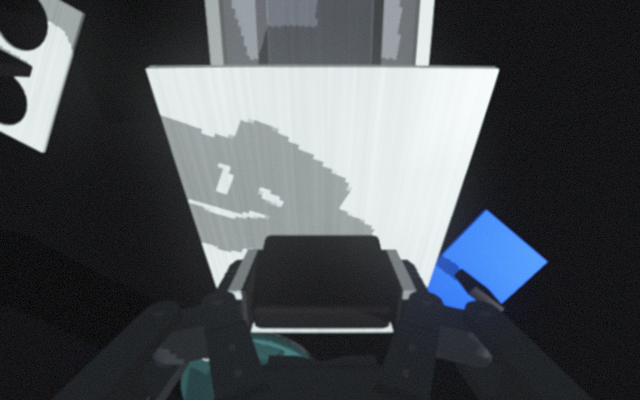

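Tilt is 18.9° and holding. Before the tuck I check the bath pose against the wrist views.

```bash
python3 - <<'E'
from h import *
a=np.radians(8.3); c=np.array([.562,-.034])
for n in('w5','w6','w4','w1'):
    p,P=cloud(n); X=(P[...,:2]-c)@np.array([[np.cos(a),-np.sin(a)],[np.sin(a),np.cos(a)]])
    Z=P[...,2]
    near=(np.abs(X[...,0])<.13)&(np.abs(X[...,1])<.11)
    lip=near&(Z>.1345)&(Z<.1425)&(X[...,0]<-.05)
    if lip.sum()>50: print(n,'lip',lip.sum(),'x',np.round(np.percentile(X[lip][:,0],[1,50,99])*1e3,1),'y',np.round(np.percentile(X[lip][:,1],[1,99])*1e3,1),'z',np.median(Z[lip]))
    sr=near&(Z>.124)&(Z<.1295)&(X[...,0]>-.07)&(X[...,0]<.09)
    for sg in(-1,1):
        q=sr&(X[...,1]*sg>.06)
        if q.sum()>50:
            f=np.polyfit(X[q][:,0],X[q][:,1],1); print(n,'side',sg,q.sum(),'y',np.round(np.percentile(X[q][:,1],[1,50,99])*1e3,1),'slope deg',np.degrees(f[0]),'z',np.median(Z[q]))
    st=near&(Z>.108)&(Z<.121)&(np.abs(X[...,0])<.1)&(np.abs(X[...,1])<.07)
    if st.sum(): print(n,'seat',st.sum(),np.median(Z[st]),np.round(np.percentile(X[st],[1,99],axis=0)*1e3,1).tolist())
E
```

```text
w5 lip 19655 x [-129.6 -103.8  -74.1] y [-83.3  85. ] z 0.13923895801615085
w5 side -1 1193 y [-84.2 -78.3 -73.6] slope deg 0.22745863376371325 z 0.12690605184132847
w5 side 1 1178 y [75.2 80.  86. ] slope deg -0.283052995103356 z 0.12681111866175646
w5 seat 5133 0.11493691176582571 [[-70.8, -69.4], [-49.5, 69.5]]
w6 side -1 928 y [-84.2 -78.8 -73.8] slope deg 0.3383796718912965 z 0.12695026264746714
w6 side 1 921 y [75.5 80.4 85.8] slope deg 0.008156202694313554 z 0.12689938495939612
w6 seat 3487 0.1149458988092813 [[-63.1, -69.6], [-16.8, 69.6]]
w4 lip 2384 x [-79.6 -76.7 -73.7] y [-82.6  84. ] z 0.13897185587901983
w4 side -1 1118 y [-84.3 -78.7 -73.7] slope deg 0.3194913170944044 z 0.12699024078595575
w4 side 1 1097 y [75.4 80.3 85.8] slope deg 0.13911809953612791 z 0.12686872256381804
w4 seat 4772 0.11497103474336205 [[-71.6, -69.6], [-23.3, 69.5]]
w1 lip 3795 x [-114.8  -95.4  -74. ] y [-85.1 -23.9] z 0.13874657857872102
w1 side -1 2009 y [-85.6 -81.3 -74. ] slope deg -1.2692215045243063 z 0.12665822892351236
w1 seat 1894 0.11477562647859017 [[-81.6, -60.9], [-8.4, -16.0]]
```

Bath pose holds to about 1 mm: lip inner edge at -74, lip top at 139 and seat at 115.

```bash
cat >> h.py <<'E'
def bgo(x,y,z):
    a=np.radians(8.3); t=np.array([.562,-.034])+np.array([[np.cos(a),-np.sin(a)],[np.sin(a),np.cos(a)]])@[x,y]
    s=status.sense()['position']; b=np.array([[np.cos(a),np.sin(a)],[-np.sin(a),np.cos(a)]])@(s[:2]-[.562,-.034]); print('bath frame now mm',np.round(b*1e3,1),'z',round(s[2]*1e3,1))
    go(t[0],t[1],z,-81.7)
E
python3 -c "
from h import *
bgo(.012,.0008,.25)"
```

```text
bath frame now mm [-172.3   -0.4] z 249.8
t 9.7 pos [ 0.3916 -0.0593  0.2498] rot [-1.7996e+02 -1.0000e-02 -8.1700e+01] j [-18.6   2.5 108.9   0.   68.6  63.1] F [-0.3 -0.5 -3.3] w 0.059
shift cm [ -0.12 -18.43  -0.  ] turn rad -0.0
```

Call:
drive_tool(motion=[[[-0.12, -1, 0, 0, -1], [0, -1.8, 0, 0, -1], [0, -2.2, 0, 0, -1], [0, -2.4, 0, 0, -1], [0, -2.4, 0, 0, -1], [0, -2.4, 0, 0, -1], [0, -2.3, 0, 0, -1], [0, -2, 0, 0, -1], [0, -1.3, 0, 0, -1], [0, -0.63, 0, 0, -1], [0, 0, 0, 0, -1], [0, 0, 1, 0, -1], [0, 0, 1.5, 0, -1], [0, 0, 1, 0, -1], [0, 0, 0.5, 0, -1], [0, 0, 0, 0, -1]]], newtons=70)

```text
t: 11.3
position: [0.5727, -0.0315, 0.2089]
tcp_rot: [179.9, 0.0, -81.7]
wrist_force: [-0.6, 0.1, -2.6]
grip_width: 0.0591
```

```bash
python3 - <<'E'
from h import *
bgo(.012,.0008,.168); grab('wrist','w7'); tilt('w7'); grab('scene','s7')
s=load('s7')[0]; cv2.imwrite('pics/s7c.png',cv2.resize(s[130:270,260:400],None,fx=4,fy=4)[:,:,::-1])
E
```

```text
bath frame now mm [10.9  0.9] z 208.9
t 11.3 pos [ 0.5727 -0.0315  0.2089] rot [ 1.7989e+02  4.0000e-02 -8.1720e+01] j [-10.1  20.1  91.9   0.   68.1  71.7] F [-0.6  0.1 -2.6] w 0.0591
shift cm [ 0.01 -0.12  4.09] turn rad -0.0
n 43620 tilt deg [ 1.86314914e+01 -2.45077087e-03] plane z at tcp rel mm -18.281866204976314 rms 0.6477497213276662
extent x rel [0.01341025 0.09298868] y [-0.06084044  0.06186215] z top 0.01333025369013518
```

View pics/s7c.png

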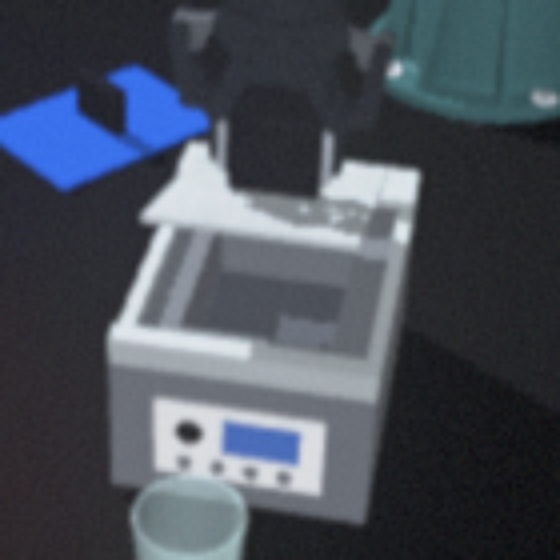

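View pics/w7.png

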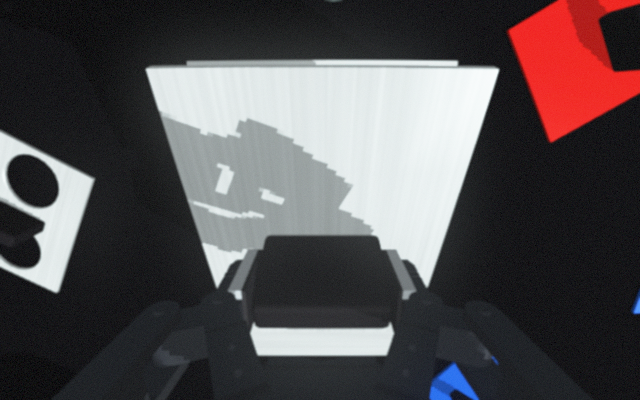

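Call:
drive_tool(motion=[[[0, -0.12, 1, 0, -1], [0, 0, 1.4, 0, -1], [0, 0, 1, 0, -1], [0, 0, 0.5, 0, -1], [0, 0, 0.25, 0, -1], [0, 0, 0.1, 0, -1], [0, 0, 0, 0, -1]]], newtons=70)

```text
t: 12.1
position: [0.5752, -0.0314, 0.1675]
tcp_rot: [-180.0, -0.0, -81.7]
wrist_force: [0.9, 0.7, -3.6]
grip_width: 0.0592
```

```bash
python3 - <<'E'
from h import *
bgo(-.019,.0008,.166); grab('wrist','w8'); tilt('w8')
E
```

```text
bath frame now mm [13.4  0.7] z 167.5
t 12.1 pos [ 0.5752 -0.0314  0.1675] rot [-179.97   -0.    -81.7 ] j [-10.   22.8  94.3   0.   62.8  71.7] F [ 0.9  0.7 -3.6] w 0.0592
shift cm [-0.01  3.24  0.15] turn rad -0.0
n 43626 tilt deg [18.77462624 -0.03835421] plane z at tcp rel mm -17.955521972336786 rms 0.6488428570696444
extent x rel [0.01399097 0.09350425] y [-0.0609942   0.06177086] z top 0.014067993689192065
```

Call:
drive_tool(motion=[[[0, 0.4, 0.1, 0, -1], [0, 0.5, 0, 0, -1], [0, 0.5, 0, 0, -1], [0, 0.5, 0, 0, -1], [0, 0.5, 0, 0, -1], [0, 0.4, 0, 0, -1], [0, 0.25, 0, 0, -1], [0, 0.15, 0, 0, -1], [0, 0, 0, 0, -1]]], newtons=70)

```text
t: 13.05
position: [0.5431, -0.036, 0.1664]
tcp_rot: [-180.0, 0.0, -81.7]
wrist_force: [0.3, 0.0, -2.9]
grip_width: 0.059
```

```bash
python3 - <<'E'
from h import *
bgo(-.019,.0008,.161); grab('wrist','w9'); tilt('w9'); grab('scene','s9')
s=load('s9')[0]; cv2.imwrite('pics/s9c.png',cv2.resize(s[130:270,260:400],None,fx=4,fy=4)[:,:,::-1])
E
```

```text
bath frame now mm [-19.    0.8] z 166.4
t 13.05 pos [ 0.5431 -0.036   0.1664] rot [-1.800e+02  1.000e-02 -8.171e+01] j [-11.1  20.5  98.3   0.   61.1  70.6] F [ 0.3  0.  -2.9] w 0.059
shift cm [-0.    0.    0.54] turn rad -0.0
n 43645 tilt deg [18.75790549 -0.02814411] plane z at tcp rel mm -17.769406750253058 rms 0.6506568403835363
extent x rel [0.01376625 0.09334355] y [-0.061055    0.06167778] z top 0.014144458434954564
```

View pics/s9c.png

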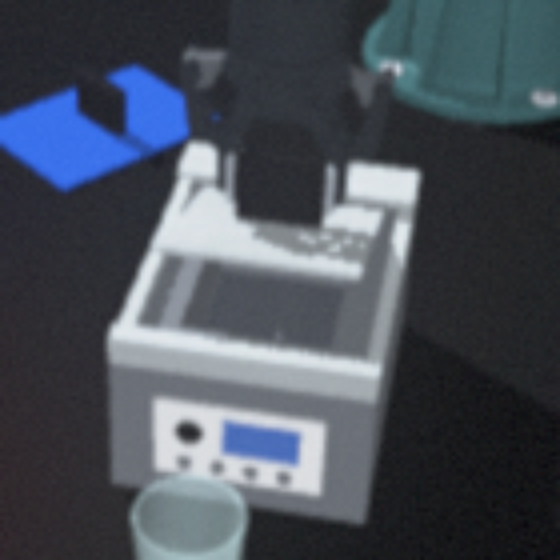

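The edge is under the lip (about -96, against lip inner -74) with no contact force. I lower to the seat and begin the arc.

Call:
drive_tool(motion=[[[0, 0, 0.2, 0, -1], [0, 0, 0.2, 0, -1], [0, 0, 0.15, 0, -1], [0, -0.1, 0.2, 0, -1], [0, -0.15, 0.25, 0, -1], [0, -0.15, 0.25, 0, -1], [0, -0.13, 0.25, 0, -1], [0, -0.12, 0.25, 0, -1], [0, 0, 0, 0, -1]]], newtons=35)

```text
t: 14.05
position: [0.5519, -0.0351, 0.1499]
tcp_rot: [-179.8, -0.0, -81.7]
wrist_force: [3.3, 1.3, 6.3]
grip_width: 0.0587
```

```bash
python3 - <<'E'
from h import *
bgo(-.008,.0008,.136); grab('wrist','w10'); tilt('w10'); 
E
```

```text
bath frame now mm [-10.2   0.3] z 149.9
t 14.05 pos [ 0.5519 -0.0351  0.1499] rot [-1.7978e+02 -5.0000e-02 -8.1710e+01] j [-10.8  22.2  98.4   0.   59.1  70.9] F [3.3 1.3 6.3] w 0.0587
shift cm [-0.05 -0.21  1.39] turn rad -0.0
n 41200 tilt deg [ 9.77003964 -0.03235225] plane z at tcp rel mm -15.83326407587816 rms 0.6383049711816746
extent x rel [0.01387311 0.0913472 ] y [-0.06214176  0.06259436] z top 0.0007931175136597457
```

View pics/w10.png

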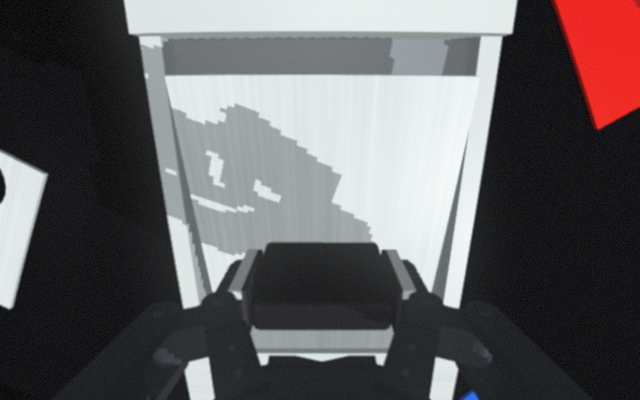

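Call:
drive_tool(motion=[[[0, -0.08, 0.2, 0, -1], [0, -0.07, 0.25, 0, -1], [0, -0.05, 0.25, 0, -1], [0, -0.05, 0.25, 0, -1], [0, -0.03, 0.2, 0, -1], [0, 0, 0.15, 0, -1], [0, 0, 0.1, 0, -1], [0, 0, 0.1, 0, -1], [0, 0, 0, 0, -1]]], newtons=30)

```text
t: 15.0
position: [0.555, -0.0349, 0.1351]
tcp_rot: [-179.7, -0.1, -81.7]
wrist_force: [4.1, 0.4, 5.3]
grip_width: 0.0589
```

```bash
python3 - <<'E'
from h import *
bgo(-.008,.0008,.136); grab('wrist','w11'); tilt('w11'); 
E
```

```text
bath frame now mm [-7.   0.1] z 135.1
t 15.0 pos [ 0.555  -0.0349  0.1351] rot [-1.7973e+02 -7.0000e-02 -8.1700e+01] j [-10.7  23.5  98.9   0.   57.3  71. ] F [4.1 0.4 5.3] w 0.0589
shift cm [-0.07  0.1  -0.09] turn rad -0.0
n 38325 tilt deg [ 0.87284329 -0.04868269] plane z at tcp rel mm -15.090102170553534 rms 0.6861661626879768
extent x rel [0.01323    0.10727982] y [-0.06326436  0.06347166] z top -0.01162135379589225
```

View pics/w11.png

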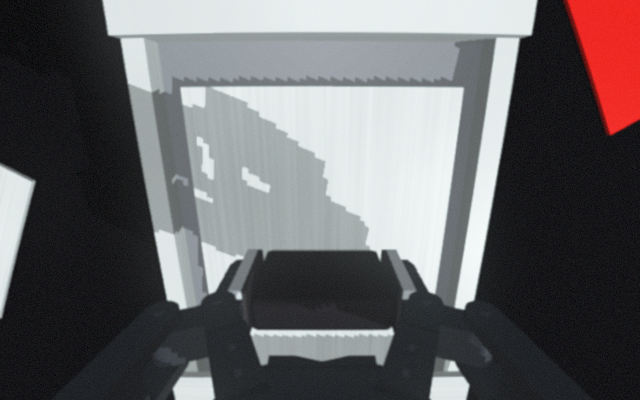

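Call:
drive_tool(motion=[[[0, 0, 0.1, 0, -1], [0, 0, 0.1, 0, -1], [0, 0, 0, 0, -1], [0, 0, 0, 0, -0.5], [0, 0, 0, 0, 1], [0, 0, 0, 0, 1], [0, 0, 0, 0, 1], [0, 0, 0, 0, 1], [0, 0, 0, 0, 1]]], newtons=30)

```text
t: 15.95
position: [0.5522, -0.0346, 0.1316]
tcp_rot: [180.0, 0.0, -81.7]
wrist_force: [-0.3, -0.2, -0.4]
grip_width: 0.0852
```

```bash
python3 - <<'E'
from h import *
bgo(-.008,.0008,.136); grab('wrist','w12'); tilt('w12'); 
E
```

```text
bath frame now mm [-9.8  0.8] z 131.6
t 15.95 pos [ 0.5522 -0.0346  0.1316] rot [ 1.7997e+02  1.0000e-02 -8.1710e+01] j [-10.7  23.7  99.2   0.   57.1  71. ] F [-0.3 -0.2 -0.4] w 0.0852
shift cm [ 0.   -0.18 -0.44] turn rad -0.0
n 51061 tilt deg [-2.30332165 -0.02511083] plane z at tcp rel mm -10.896877448539042 rms 1.3704363557077077
extent x rel [0.01430096 0.10994099] y [-0.06271324  0.06265365] z top -0.011056039176925596
```

View pics/w12.png

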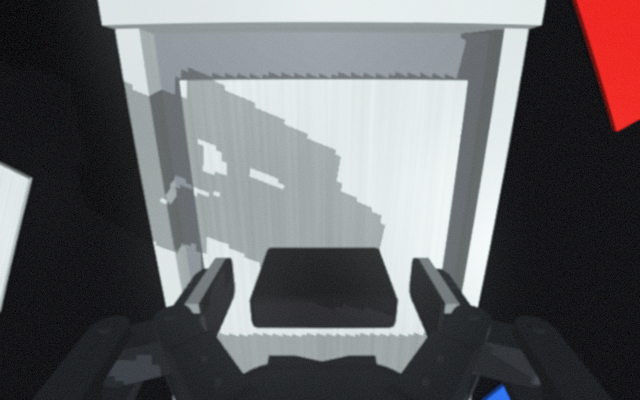

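Released, and the lid looks flat, though that tilt fit also took in seat pixels. I back off upward and check.

Call:
drive_tool(motion=[[[0, 0, -0.5, 0, 1], [0, 0, -1, 0, 1], [0, 0, -2, 0, 1], [0, 0, -2.5, 0, 1], [0, 0, -2.5, 0, 1], [0, 0, -2.5, 0, 1], [0, 0, -1.5, 0, 1], [0, 0, -0.5, 0, 1], [0, 0, 0, 0, 1], [0, 0, 0, 0, 1]]])

```text
t: 17.0
position: [0.5519, -0.0345, 0.2613]
tcp_rot: [179.9, 0.0, -81.7]
wrist_force: [-0.1, 0.6, 0.5]
grip_width: 0.0856
```

```bash
python3 - <<'E'
from h import *
bgo(-.008,.0008,.136); grab('wrist','w13'); grab('scene','s13'); grab('top','t13')
a=np.radians(8.3); c=np.array([.562,-.034])
p,P=cloud('w13'); X=(P[...,:2]-c)@np.array([[np.cos(a),-np.sin(a)],[np.sin(a),np.cos(a)]]); Z=P[...,2]
m=(abs(X[...,0])<.1)&(abs(X[...,1])<.07)&(Z>.1172)&(Z<.124); 
L=X[m]; f=np.linalg.lstsq(np.c_[L,np.ones(len(L))],Z[m],rcond=None)[0]; print(m.sum(),'tilt',np.degrees(f[:2]),'z0',f[2])
print('ext',np.percentile(L,[.5,99.5],axis=0)*1e3)
m2=(abs(X[...,0]-.0)<.1)&(abs(X[...,1])<.07)&(Z>.15)&(Z<.18); print('bar',np.median(X[m2],axis=0),np.median(Z[m2]))
s=load('s13')[0]; t=load('t13')[0]
A=cv2.resize(s[140:270,260:390],(400,400));B=cv2.resize(t[110:240,235:365],(400,400)); cv2.imwrite('pics/c13.png',np.hstack([A,B])[:,:,::-1])
E
```

```text
bath frame now mm [-10.1   0.9] z 261.3
t 17.0 pos [ 0.5519 -0.0345  0.2613] rot [ 1.7994e+02  3.0000e-02 -8.1700e+01] j [-10.7  15.6  90.7   0.   73.8  71. ] F [-0.1  0.6  0.5] w 0.0856
shift cm [ 0.02 -0.22 12.52] turn rad -0.0
21645 tilt [ 0.1063052  -0.04342381] z0 0.11895769557289018
ext [[-81.57555425 -64.55098153]
 [ 79.43784108  64.57947226]]
bar [-0.0064207  -0.00033928] 0.1644145707488131
```

View pics/c13.png

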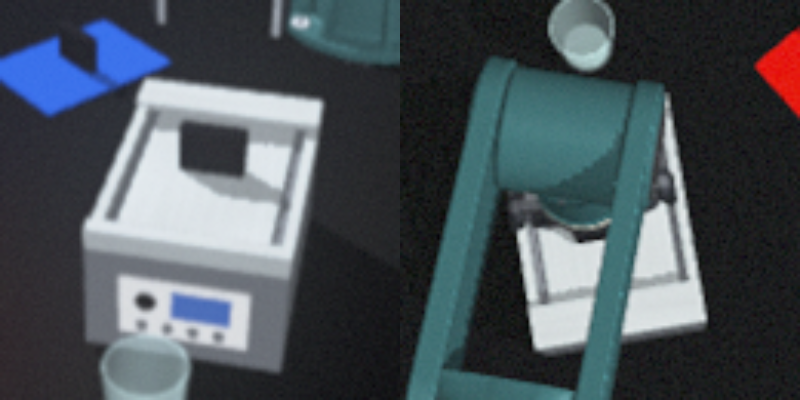

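View pics/w13.png

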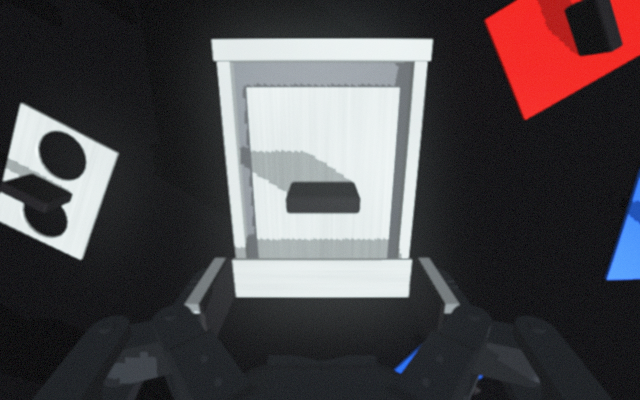

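The lid is flat (0.1°), its top at 119 mm, which is the seat plus 4. It is inside the side rims and the +x rim, with its near edge under the lip. The cover and beaker are undisturbed.

```bash
python3 -c "
from h import *
print(ticket.hand_in())"
```

```text
the job is handed in; nothing more can be done
None
```

The bath is closed with the plain lid, and the job is handed in after about 17 s of robot time.

**How it was done:** The tool only turns about its own axis, so I gripped the lid's bar by its ends. I then pressed the lid's front edge on the outer top of the bath's near wall until it pivoted to 18.8°. With the lid held at that tilt, I slid its near short edge under the lip. I lowered the far edge in an arc onto the seat, released the bar and backed off upward.

**Last checks:**
- **Seating:** The lid's top is at 118.96 mm (seat plus plate thickness is 119), and it is tilted about 0.1°.
- **Position:** The sides sit at ±65 mm, inside the ±75 mm recess. The far edge is at about +80 mm, inside the rim at +100 mm. The near edge is at about -100 mm by calculation, hidden under the lip and probably resting against the wall.
- **Forces:** The highest wrist force among the readings was about 12 N.
- **Bystanders:** The beaker and the cover with holes looked unmoved in the pictures; I did not re-measure them.

**One check disagreed:** The tilt fit taken just after release read -2.3°, because it also took in seat pixels. The later fit from higher up, using only the lid's height, gave the 0.1°.

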